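Empty the jammed larder drawer

TASK

The drawer of the low oak unit is jammed part-way open. First take the two spice tins out of it and stand each in its own hole of the oak block, either one in either hole, fully down; then bring the rolling pin out through the gap, tilting it front end first because it is longer than the gap, without forcing it hard against the woodwork. Finish still holding the rolling pin in the gripper, motionless in the air with its whole length at least 100 mm higher than the unit's top and touching nothing else, and leave the canister, the mug and the bowl where they stand.

Things in the scene. Friction and masses are not known exactly. Their poses are not given: they have to be found in the camera images.
- unit: Low oak drawer unit, all fixed. Origin on the table (z = 0) below the middle of the drawer's open part; y points the way the drawer pulls out, z up. Drawer inside: floor at z = 12 mm, x -125 to 125, y -255 to 100 mm; sides (10 mm thick) and front panel (18 mm thick, knob out to y = 142) end at z = 67 mm.
- opening (a point): Middle of the open gap above the drawer, level with the drawer's rim (z = 67 mm), axes as the unit's. The gap is 200 mm long (y -100 to 100 mm from here) and 250 mm wide. Behind it, from y = -100 to -460 mm, the unit's top board (312 mm wide, underside 82 mm, upper face 100 mm above the table) covers the drawer.
- pin: Dark wooden rolling pin, plain cylinder 30 mm in diameter, 300 mm long, about 0.16 kg. Origin at its middle on its axis; its y axis runs along it to the front end. Lies on the drawer floor along the drawer, in the half at the unit's -x side; front end 8 to 35 mm from the front panel, rear 107 to 137 mm hidden under the top board. It can roll.
- pin_front (a point): Centre of the rolling pin's front end face (150 mm along +y from its middle).
- pin_rear (a point): Centre of the rolling pin's rear end face (150 mm along -y from its middle), hidden under the top board at the start.
- tin_red: Red round spice tin with a steel cap, 42 mm in diameter, 80 mm tall, about 70 g, standing in the open part of the drawer in the half at the unit's +x side. Origin half-way up (40 mm above its base), z axis up.
- tin_blue: Blue round spice tin with a steel cap, same size and weight as the red one, standing beside it along the drawer. Origin half-way up (40 mm above its base), z axis up. Which tin is nearer the front varies.
- rack: Oak block, fixed, 90 mm (x) by 180 mm (y) by 40 mm high, with two round blind holes 48 mm in diameter and 30 mm deep, 86 mm apart along its y axis. Origin at the centre of its underside. A tin standing fully in a hole reaches 50 mm above the block.
- rack_hole0 (a point): Centre of the mouth of one hole, on the block's upper face, 40 mm above the work surface (at -y in the block's frame). z up.
- rack_hole1 (a point): Centre of the mouth of the other hole (at +y in the block's frame). z up.
- canister: Pale green storage canister with a steel lid, 90 mm in diameter, 110 mm tall, standing on the table; bystander. Origin at the centre of its underside.
- mug: White mug, 80 mm in diameter, 90 mm tall, standing on the table; bystander. Origin at the centre of its underside.
- bowl: White bowl, 120 mm in diameter, 55 mm tall, standing far back on the unit's top board; bystander. Origin at the centre of its underside.
Things that resemble listed ones, but are neither listed nor needed, are in the scene too. Leave any green or yellow look-alike of the tin_red alone.

How it is judged:
By the outcome, as a careful person would: the job done as asked, in the order asked, and still so for the second after the job is handed in, while the arm keeps its last pose, push and grip.
It also fails if it takes over 72 s, if anything falls off the work surface, if the arm or the gripper's body presses on something with over 40 N, if the wrist force passes 120 N, or if a joint passes its speed limit or range.

ROBOT

A 6-joint arm with a two-finger parallel gripper is mounted at the origin on the work surface. World frame = base frame: x ahead of the robot, y to its left, z up, the work surface at z = 0. Lengths are in m, angles in rad, forces in N, time in s.
With the tool pointing down it reaches from about 0.3 to 0.775 m from the base axis. Payload 14.6 kg.
Tool frame: the origin (TCP) lies midway between the tips of the shut fingers; the grasp point (between the pads) lies 19 mm behind it; z points along the fingers, y is the line along which they close (so a half turn about z gives the same grasp; the last joint's range is limited). The gripper opens to 94 mm and grips with 3 to 60 N. Pads are 16 mm wide; open, the fingers measure 119 mm over their backs; the gripper's body (75 mm by 177 mm) begins 78 mm behind the grasp point.
Start: joints at [1.061, 0.3, 1.521, -0, 1.321, -0.067], TCP at [0.236, 0.497, 0.205] pointing down, gripper open.
Joint ranges: [-3.03, 3.03], [-0.79, 2.21], [0.23, 2.52], [-1.04, 4.18], [0, 3.07], [-2.55, 2.55]. Speed limits (rad/s): [2.22, 2.22, 2.57, 3.14, 3.14, 3.14].

INTERFACE

Orientations are given as [roll, pitch, yaw] about the fixed x, y, z axes, in that order (R = Rz(yaw) Ry(pitch) Rx(roll)).
In Python, from station import telemetry, optics, ctrl gives the robot as it stands.
- The arm moves only by the tool carry_out, never from a script. Its argument "plan" is a list that holds one entry, the list of rows, each a list of 7 numbers: the shift along the tool's x, y, z in mm, then the turn, a rotation vector about the tool's x, y, z in rad, then the finger opening in mm, from 0 to 94. A call has 1 to 20 rows; each row shifts and turns the commanded pose from where the row before left it, along the tool's axes as they then stand; what a row does not reach is not made up. A row lasts 1/12 s, in which the tool goes at most 41.7 mm and 7.16 degrees, less where a joint would pass 70% of its speed; a pose out of reach is approached as far as the arm can. A call with a gripper value outside its range is refused whole. The fingers move at their own pace and stop on an object; "squeeze" is the grip in N (left out, the last holds). Time passes only in rows, so rows that do not move let the fingers close. It gives the time, the measured TCP pose, the force, the opening and the grip force at its end, in the units of the state.
- telemetry.get_obs(): the state, without advancing time (a new reading comes with each control period).
- optics.camera(name): name is "scene" or "top" or "wrist"; returns a dict with "pixels" (400x640x3 uint8, red, green, blue), "intrinsics" (3x3 intrinsics, pixels), "origin" and "rotation" of the camera in the world. Camera axes: x right, y down, z forward; pixel columns grow to the right and rows downward; lengths in m; the calibration is good to about 2 mm. A picture is of the moment at which its call begins. There is no depth.
- ctrl.hand_in(): hands the job in; it is judged then, once.
The state is a dict: "time_s": time; "qpos": joint angles; "joint_vel": joint speeds; "tau": joint torques, N m; "ee_pos": TCP position; "eef_rot": TCP orientation; "force": force on the tool from outside, world axes, zero at the start; "moment": the same for the moment, N m; "grip_width": finger opening in m; "grip_force": force on a finger pad.
Only numpy, scipy, OpenCV 4.12 (cv2) and the standard library are available. Lean on these libraries where they do the work, as an engineer would, in place of code of your own. Each camera call takes 0.05 s, during which the arm holds its last target. There are 200 camera calls.

## Working session

There is one attempt and no reset: what is moved stays moved. The work goes in short steps, Python scripts to look and compute and a tool call to move; the robot and the scene stay as the last step left them, time stands still between calls to the robot, and variables do not carry over. Pictures are saved under pics/ and viewed, at most 10 in all, crops included, and the job is handed in when it is done.

Besides the shell and the picture viewer there is one more tool, called after "Emit:" as name([rows], argument=value, ...), one row to a line, values as JSON. carry_out: Moves the arm, as the interface text tells. Its arguments: {"type":"object","properties":{"plan":{"type":"array","items":{"type":"array","items":{"type":"array","items":{"type":"number"}}}},"squeeze":{"type":"number"}},"required":["plan"]}

```bash
mkdir -p pics; cat > h.py <<'E'
import numpy as np,cv2
from station import telemetry,optics,ctrl
def shot(n,f):
    c=optics.camera(n); cv2.imwrite('pics/'+f,c['pixels'][...,::-1]); np.savez('pics/'+f[:-4]+'.npz',**c); return c
def ray(c,u,v,z):
    d=c['rotation']@np.linalg.inv(c['intrinsics'])@np.array([u,v,1.]); o=c['origin']; return o+d*(z-o[2])/d[2]
def proj(c,p):
    q=c['intrinsics']@c['rotation'].T@(np.array(p)-c['origin']); return q[:2]/q[2]
E
python3 - <<'E'
from h import *
for n in('top','scene'):
    c=shot(n,n+'0.png'); print(n,c['origin'],c['rotation'].round(3).tolist(),c['intrinsics'].tolist())
print(telemetry.get_obs())
E
```

```text
top [ 0.39557809 -0.00205288  1.22705934] [-2.997, -0.004, -1.547] [[426.4652019559045, 0.0, 322.4575193256488], [0.0, 426.4652019559045, 200.73616065102817], [0.0, 0.0, 1.0]]
scene [1.63814836 0.24005703 1.06381009] [-2.298, -0.016, 1.822] [[496.16696105797706, 0.0, 321.9195017648022], [0.0, 496.16696105797706, 202.37506345064017], [0.0, 0.0, 1.0]]
{'time_s': 0.1, 'qpos': array([ 1.06140861e+00,  3.00423340e-01,  1.52149692e+00,  1.58291915e-05,
        1.32070683e+00, -6.66201325e-02]), 'joint_vel': array([ 0.00013172, -0.00048224, -0.00125513, -0.0017818 , -0.0007439 ,
       -0.00150168]), 'tau': array([ 1.99535112e-03, -5.32645512e+01, -3.53280544e+01,  7.10531906e-02,
        2.35559227e-02, -5.98373276e-05]), 'ee_pos': array([0.23554018, 0.49675894, 0.20494813]), 'eef_rot': array([-3.14056154e+00, -8.41617648e-05,  2.69882110e+00]), 'force': array([-1.05920602,  0.18759213,  0.48497453]), 'moment': array([ 0.00597699, -0.05038106,  0.00735391]), 'grip_force': 0.0, 'grip_width': 0.0936568114150153}
```

View pics/top0.png

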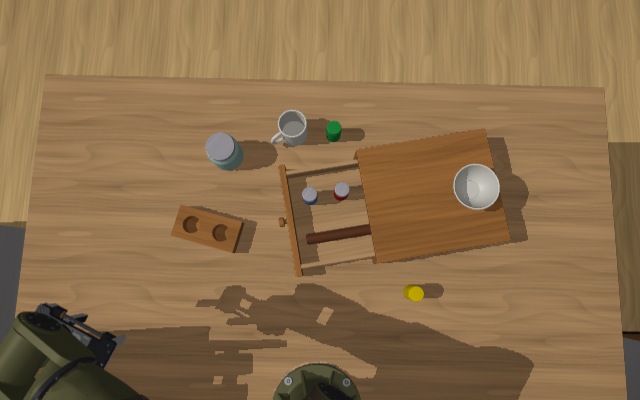

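View pics/scene0.png

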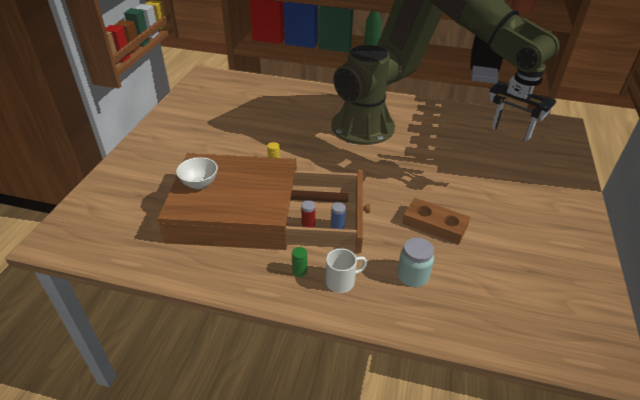

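The top view shows the pin at about (307–371, 240–230), tin caps at (309,194) blue and (341,189) red, rack holes at (190,226) and (220,233), and the front panel from (281,167) to (299,275). The scene view agrees with it, with the yellow and green look-alikes outside the drawer.

```bash
cat >> h.py <<'E'
from scipy.spatial.transform import Rotation as Ro
def load(f):
    c=dict(np.load('pics/'+f)); 
    return fix(c)
def fix(c):
    if c['rotation'].size==3: c['rotation']=Ro.from_euler('xyz',c['rotation']).as_matrix()
    return c
E
python3 - <<'E'
from h import *
c=load('top0.npz'); im=c['pixels']
print(c['rotation'].round(3))
crop=im[150:290,160:390]; cv2.imwrite('pics/crop0.png',cv2.resize(crop[...,::-1],None,fx=3.4,fy=3.4,interpolation=cv2.INTER_CUBIC))
hsv=cv2.cvtColor(im,cv2.COLOR_RGB2HSV)
def blobs(m,name,z,roi):
    mm=np.zeros_like(m);x0,x1,y0,y1=roi;mm[y0:y1,x0:x1]=m[y0:y1,x0:x1]
    n,l,s,ce=cv2.connectedComponentsWithStats(mm)
    for i in range(1,n):
        if s[i,4]>15: print(name,s[i],ce[i].round(1),ray(c,*ce[i],z).round(4))
blobs(((hsv[...,1]<70)&(hsv[...,2]>110)).astype('uint8'),'cap',.092,(290,362,170,215))
blobs((im.max(2)<75).astype('uint8'),'pin',.027,(300,375,215,255))
blobs((im.max(2)<85).astype('uint8'),'hole',.04,(170,245,205,252))
for p,z in(((281,167),.067),((299,275),.067),((357,150),.1),((376,263),.1),((486,129),.1),((510,241),.1)): print(p,ray(c,*p,z).round(4))
E
```

```text
[[ 0.023 -0.989  0.145]
 [-1.    -0.024 -0.   ]
 [ 0.004 -0.144 -0.99 ]]
cap [335 182  14  15 170] [341.5 188.7] [ 0.5955 -0.0529  0.092 ]
cap [302 187  15  15 175] [308.9 193.6] [0.5799 0.0346 0.092 ]
pin [306 225  63  13  95] [335.8 230.4] [ 0.4875 -0.0419  0.027 ]
pin [307 232  64  13 179] [338.7 237.7] [ 0.4671 -0.0505  0.027 ]
hole [183 216  11  17  67] [186.5 222.6] [0.4982 0.3752 0.04  ]
hole [233 222  11  30  78] [238.3 237.1] [0.4615 0.2288 0.04  ]
hole [212 225  10  16  47] [215.2 231.3] [0.4759 0.2938 0.04  ]
(281, 167) [0.657 0.115 0.067]
(299, 275) [0.3624 0.0557 0.067 ]
(357, 150) [ 0.7018 -0.093   0.1   ]
(376, 263) [ 0.399  -0.1463  0.1   ]
(486, 129) [ 0.7697 -0.4461  0.1   ]
(510, 241) [ 0.4647 -0.4997  0.1   ]
```

View pics/crop0.png

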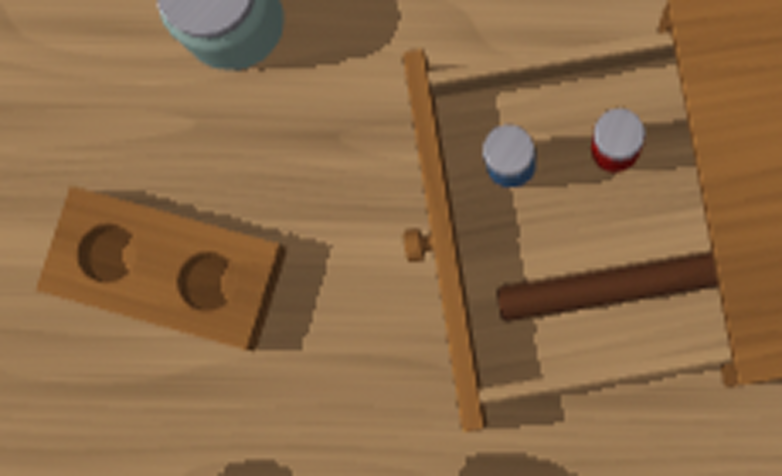

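Emit:
carry_out([
  [[0,0,0,0,0,0.118,94],[0,0,0,0,0,0.118,94],[0,0,0,0,0,0.118,94],[0,0,0,0,0,0.118,94],[0,0,0,0,0,0.118,94],[0,0,0,0,0,0.118,94],[0,0,0,0,0,0.118,94],[0,0,0,0,0,0.121,94],[-22,24,0,0,0,0,94],[-22,24,0,0,0,0,94],[-22,24,0,0,0,0,94],[-22,24,0,0,0,0,94],[-22,24,0,0,0,0,94],[-22,24,0,0,0,0,94],[-22,24,0,0,0,0,94],[-22,24,0,0,0,0,94],[-22,24,0,0,0,0,94],[0,0,0,0,0,0,94],[0,0,0,0,0,0,94]],
])

```text
time_s: 1.68
ee_pos: [0.4845, 0.3401, 0.2047]
eef_rot: [-3.14, 0.0, 1.749]
force: [0.6, -0.3, 0.2]
grip_width: 0.0939
grip_force: 0.0
```

```bash
python3 - <<'E'
from h import *
c=fix(shot('wrist','w0.png')); o=telemetry.get_obs()
print(c['origin'],c['rotation'].round(3),o['ee_pos'],o['eef_rot'],o['qpos'])
t=load('top0.npz')
H=[ray(t,191.2,224.4,.04),ray(t,220.9,232.6,.04)]
for h in H: print('hole',h.round(4),'in wrist',proj(c,h))
print(np.linalg.norm(H[0]-H[1]))
for p in((308,239),(371,229.4)): print('pin',ray(t,*p,.027))
E
```

```text
[0.46994934 0.42308299 0.38337477] [[ 0.984  0.171  0.049]
 [ 0.178 -0.943 -0.282]
 [-0.002  0.286 -0.958]] [0.48361249 0.34086152 0.20492242] [-3.14052474e+00  2.31338472e-04  1.75088847e+00] [5.51978072e-01 3.94257598e-01 1.39590064e+00 1.76717861e-04
 1.35251340e+00 3.71847693e-01]
hole [0.4935 0.3618 0.04  ] in wrist [327.78013712 163.20514707]
hole [0.4727 0.2778 0.04  ] in wrist [300.51587145 221.75468205]
0.08655640400854431
pin [0.46137899 0.03559965 0.027     ]
pin [ 0.49254618 -0.14106019  0.027     ]
```

View pics/w0.png

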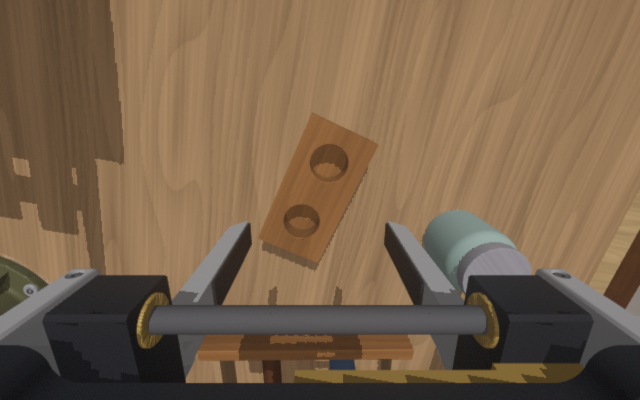

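The wrist view shows the holes at (329,163) and (302,221), within 1 px of the prediction from the top camera, so the calibration is good. Next I move past the tins to view them.

Emit:
carry_out([
  [[-38,3,0,0,0,0,94],[-38,3,0,0,0,0,94],[-38,3,0,0,0,0,94],[-38,3,0,0,0,0,90],[-38,4,0,0,0,0,80],[-38,4,0,0,0,0,70],[-38,4,0,0,0,0,70],[-38,4,0,0,0,0,70],[-38,3,0,0,0,0,70],[-38,3,0,0,0,0,70],[-38,3,0,0,0,0,70],[-38,3,0,0,0,0,70],[0,0,0,0,0,0,70],[0,0,0,0,0,0,70]],
])

```text
time_s: 2.9
ee_pos: [0.6051, -0.1005, 0.205]
eef_rot: [-3.141, -0.0, 1.751]
force: [-0.0, 0.7, 0.1]
grip_width: 0.0699
grip_force: 0.0
```

```bash
python3 - <<'E'
from h import *
c=fix(shot('wrist','w1.png')); o=telemetry.get_obs()
print(o['ee_pos'],o['eef_rot'])
for h in([.5955,-.0529,.092],[.5799,.0346,.092],[.4614,.0356,.027],[.4925,-.141,.027]): print(h,proj(c,h))
E
```

```text
[ 0.60499375 -0.09930405  0.20520703] [-3.14112781e+00 -4.74765609e-04  1.75208286e+00]
[0.5955, -0.0529, 0.092] [316.61005463 145.18481504]
[0.5799, 0.0346, 0.092] [316.87327659  51.14078717]
[0.4614, 0.0356, 0.027] [216.13073928  41.27604274]
[0.4925, -0.141, 0.027] [229.31383616 190.55072396]
```

View pics/w1.png

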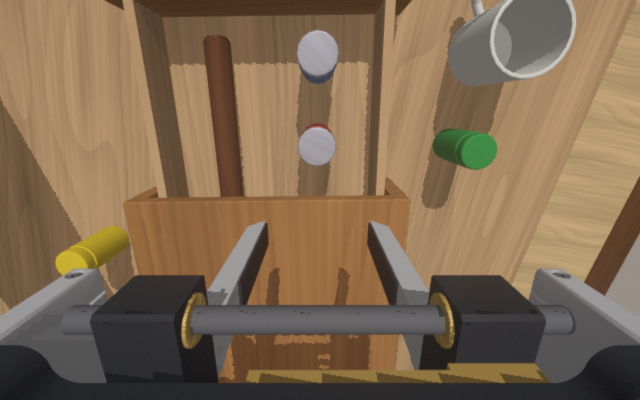

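Both views agree: caps at (317,146) red and (318,53) blue, pin axis from (219,40) to (231,190). I'll grasp the red tin first.

Emit:
carry_out([
  [[24,-1,0,0,0,0,70],[22.7,0,0,0,0,0,70],[0,0,30,0,0,0,70],[0,0,35,0,0,0,70],[0,0,35,0,0,0,70],[0,0,30,0,0,0,70],[0,0,22,0,0,0,70],[0,0,0,0,0,0,70],[0,0,0,0,0,0,36],[0,0,0,0,0,0,36],[0,0,0,0,0,0,36],[0,0,0,0,0,0,36],[0,0,0,0,0,0,36],[0,0,0,0,0,0,36],[0,0,0,0,0,0,36],[0,0,0,0,0,0,36],[0,0,0,0,0,0,36]],
], squeeze=25)

```text
time_s: 4.37
ee_pos: [0.5964, -0.0545, 0.0547]
eef_rot: [3.14, 0.0, 1.752]
force: [-1.1, 1.1, 6.9]
grip_width: 0.0415
grip_force: 25.0
```

Emit:
carry_out([
  [[0,0,-15,0,0,0,36],[0,0,-35,0,0,0,36],[0,0,-35,0,0,0,36],[0,0,-35,0,0,0,36],[20,0,-30,0,0,0,36],[37,-2.5,0,0,0,0,36],[37,-2.5,0,0,0,0,36],[37,-2.5,0,0,0,0,36],[37,-2.5,0,0,0,0,36],[37,-2.5,0,0,0,0,36],[37,-2.5,0,0,0,0,36],[37,-2.5,0,0,0,0,36],[37,-2.5,0,0,0,0,36],[37,-2.5,0,0,0,0,36],[37,-2.5,0,0,0,0,36],[37,0,0,0,0,0,36],[0,0,0,0,0,0,36],[0,0,0,0,0,0,36],[0,0,0,0,0,0,36]],
])

```text
time_s: 5.95
ee_pos: [0.4944, 0.3606, 0.2034]
eef_rot: [-3.141, 0.0, 1.752]
force: [-0.8, 0.2, 0.3]
grip_width: 0.0416
grip_force: 24.9
```

```bash
python3 - <<'E'
from h import *
c=fix(shot('wrist','w2.png')); o=telemetry.get_obs()
print(o['ee_pos'],o['eef_rot'],o['force'],o['grip_width'])
t=shot('top','top1.png')
p=o['ee_pos']; print('tin cap centre expected',proj(c,p+[0,0,.039]),'radius pt',proj(c,p+[0.021,0,.039]),'base front',proj(c,p+np.array([-.18,.984,0])*.021-[0,0,.041]))
print('hole A',proj(c,[.4945,.362,.04]),'B',proj(c,[.474,.2783,.04]))
E
```

```text
[0.49465836 0.36009636 0.20351953] [-3.14156174e+00  2.12284854e-04  1.75095552e+00] [-0.0284576   0.0466158  -0.99836416] 0.041922804270089695
tin cap centre expected [317.45965157 264.95036038] radius pt [353.54124989 270.81214965] base front [317.55126481 190.23250585]
hole A [317.73871619 177.72638593] B [291.52764717 234.56347868]
```

View pics/w2.png

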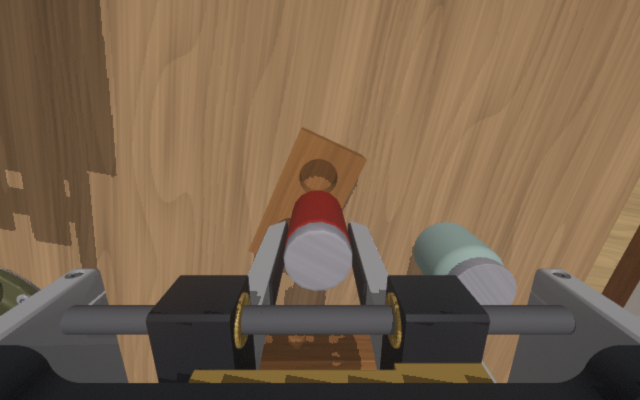

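```bash
python3 - <<'E'
from h import *
c=load('w2.npz'); im=c['pixels']; hsv=cv2.cvtColor(im,cv2.COLOR_RGB2HSV)
p=np.array([.4946,.3603,.2035])
red=((hsv[...,1]>150)&((hsv[...,0]<5)|(hsv[...,0]>172))).astype('uint8'); red[:, :270]=0; red[:,370:]=0
ys,xs=np.nonzero(red); print('red rows',ys.min(),np.percentile(ys,1),'cols at rows',[(r,xs[ys==r].min(),xs[ys==r].max()) for r in range(194,225,6)])
cap=((hsv[...,1]<60)&(im.min(2)>115)).astype('uint8'); cap[:215]=0;cap[300:]=0;cap[:,:280]=0;cap[:,360:]=0
k=max(cv2.findContours(cap,0,1)[0],key=cv2.contourArea); print('cap',cv2.fitEllipse(k))
a=np.linspace(0,2*np.pi,60)
for dx in(0,.003):
 for dz in(-.006,-.003,0,.003):
  q=p+np.array([-.18,.984,0])*dx+[0,0,dz]
  C=np.array([proj(c,q+[.021*np.cos(t),.021*np.sin(t),.039]) for t in a]); B=np.array([proj(c,q+[.021*np.cos(t),.021*np.sin(t),-.041]) for t in a])
  print(dx,dz,'cap',C.min(0).round(1),C.max(0).round(1),'base',B.min(0).round(1),B.max(0).round(1))
h=(hsv[...,2]<110).astype('uint8'); sub=im[155:200,290:350].max(2)
m=(sub<115).astype('uint8'); n,l,s,ce=cv2.connectedComponentsWithStats(m); print(s[s[:,4]>30]+[290,155,0,0,0])
H=np.array([proj(c,[.4945+.024*np.cos(t),.362+.024*np.sin(t),.04]) for t in a]);print('hole pred',H.min(0),H.max(0))
E
```

```text
red rows 191 192.0 cols at rows [(194, np.int64(305), np.int64(329)), (200, np.int64(298), np.int64(336)), (206, np.int64(295), np.int64(339)), (212, np.int64(293), np.int64(341)), (218, np.int64(291), np.int64(342)), (224, np.int64(290), np.int64(344))]
cap ((317.89959716796875, 257.2803955078125), (65.413330078125, 66.1933364868164), 58.68595886230469)
0 -0.006 cap [281.8 226.3] [353.1 289.7] base [293.2 188. ] [341.8 233.6]
0 -0.003 cap [281.1 228.5] [353.7 292.8] base [292.9 189. ] [342.1 235.1]
0 0 cap [280.5 230.7] [354.4 296.1] base [292.6 190. ] [342.4 236.6]
0 0.003 cap [279.8 233. ] [355.1 299.4] base [292.3 191. ] [342.7 238.1]
0.003 -0.006 cap [281.6 221.4] [353.3 285.5] base [293.2 184.6] [341.9 230.5]
0.003 -0.003 cap [280.9 223.5] [353.9 288.5] base [292.9 185.5] [342.2 231.9]
0.003 0 cap [280.3 225.6] [354.6 291.7] base [292.5 186.5] [342.5 233.4]
0.003 0.003 cap [279.6 227.9] [355.3 295. ] base [292.2 187.5] [342.8 234.9]
[[ 290  155   60   45 1933]
 [ 299  159   39   34  721]
 [ 298  193   10    7   32]]
hole pred [298.76592039 158.9181768 ] [336.71243522 195.83483825]
```

Emit:
carry_out([
  [[2.3,0,15,0,0,0,36],[0,0,30,0,0,0,36],[0,0,30,0,0,0,36],[0,0,20,0,0,0,36],[0,0,10,0,0,0,36],[0,0,6,0,0,0,36],[0,0,5,0,0,0,36],[0,0,5,0,0,0,36],[0,0,5,0,0,0,36],[0,0,5,0,0,0,36],[0,0,5,0,0,0,36],[0,0,5,0,0,0,36],[0,0,0,0,0,0,36],[0,0,0,0,0,0,36]],
])

```text
time_s: 7.22
ee_pos: [0.4939, 0.3632, 0.0622]
eef_rot: [-3.141, 0.0, 1.752]
force: [-0.7, 0.1, -0.5]
grip_width: 0.0418
grip_force: 24.9
```

Emit:
carry_out([
  [[0,0,4,0,0,0,36],[0,0,3,0,0,0,36],[0,0,2,0,0,0,36],[0,0,1.5,0,0,0,36],[0,0,0,0,0,0,36],[0,0,0,0,0,0,36]],
])

```text
time_s: 7.72
ee_pos: [0.4938, 0.3634, 0.0526]
eef_rot: [-3.141, -0.0, 1.752]
force: [-4.2, -1.9, 7.9]
grip_width: 0.0419
grip_force: 25.0
```

Emit:
carry_out([
  [[0,0,0,0,0,0,70],[0,0,0,0,0,0,70],[0,0,0,0,0,0,70],[0,0,0,0,0,0,70],[0,0,-15,0,0,0,70],[0,0,-35,0,0,0,70],[0,0,-35,0,0,0,70],[0,0,-35,0,0,0,70],[0,0,-30,0,0,0,70],[-34,2.6,0,0,0,0,70],[-34,2.6,0,0,0,0,70],[-34,2.6,0,0,0,0,70],[-34,2.6,0,0,0,0,70],[-34,2.6,0,0,0,0,70],[-34,2.6,0,0,0,0,70],[-34,2.6,0,0,0,0,70],[-34,2.6,0,0,0,0,70],[-34,2.6,0,0,0,0,70],[-34,2.6,0,0,0,0,70]],
])

```text
time_s: 9.3
ee_pos: [0.5809, 0.0318, 0.202]
eef_rot: [3.141, 0.0, 1.752]
force: [0.7, 0.2, -0.3]
grip_width: 0.0702
grip_force: 0.0
```

Emit:
carry_out([
  [[0,0,0,0,0,0,70],[0,0,0,0,0,0,70]],
])

```text
time_s: 9.47
ee_pos: [0.5809, 0.0321, 0.2017]
eef_rot: [-3.141, -0.0, 1.749]
force: [-0.4, 0.5, -1.2]
grip_width: 0.07
grip_force: 0.0
```

```bash
python3 - <<'E'
from h import *
c=fix(shot('top','top2.png'))
im=c['pixels'];hsv=cv2.cvtColor(im,cv2.COLOR_RGB2HSV)
m=((hsv[...,1]<70)&(hsv[...,2]>110)).astype('uint8');m[:,:170]=0;m[:,245:]=0;m[:200]=0;m[255:]=0
n,l,s,ce=cv2.connectedComponentsWithStats(m)
for i in range(1,n):
  if s[i,4]>15: print(s[i],ce[i],ray(c,*ce[i],.09))
E
```

```text
[178 216  15  15 175] [184.81142857 222.92      ] [0.49297035 0.36374177 0.09      ]
```

Emit:
carry_out([
  [[1.4,0,25,0,0,0,70],[0,0,35,0,0,0,70],[0,0,35,0,0,0,70],[0,0,30,0,0,0,70],[0,0,22,0,0,0,70],[0,0,0,0,0,0,70],[0,0,0,0,0,0,36],[0,0,0,0,0,0,36],[0,0,0,0,0,0,36],[0,0,0,0,0,0,36],[0,0,0,0,0,0,36],[0,0,0,0,0,0,36],[0,0,0,0,0,0,36],[0,0,0,0,0,0,36],[0,0,0,0,0,0,36]],
])

```text
time_s: 10.77
ee_pos: [0.581, 0.0349, 0.0561]
eef_rot: [3.14, 0.0, 1.752]
force: [-2.3, -0.1, 7.9]
grip_width: 0.0421
grip_force: 24.9
```

Emit:
carry_out([
  [[0,0,-15,0,0,0,36],[0,0,-35,0,0,0,36],[0,0,-35,0,0,0,36],[0,0,-35,0,0,0,36],[0,0,-27,0,0,0,36],[15,-4,0,0,0,0,36],[28,-7,0,0,0,0,36],[35,-8,0,0,0,0,36],[35,-8,0,0,0,0,36],[35,-8,0,0,0,0,36],[35,-8,0,0,0,0,36],[33,-8,0,0,0,0,36],[28,-6.4,0,0,0,0,36],[15,-4,0,0,0,0,36],[0,0,0,0,0,0,36],[0,0,0,0,0,0,36],[0,0,0,0,0,0,36],[0,0,0,0,0,0,36]],
])

```text
time_s: 12.27
ee_pos: [0.4738, 0.2776, 0.2018]
eef_rot: [-3.141, 0.0, 1.751]
force: [-0.1, 0.1, -0.6]
grip_width: 0.0418
grip_force: 24.9
```

```bash
python3 - <<'E'
from h import *
c=fix(shot('wrist','w3.png')); o=telemetry.get_obs(); im=c['pixels'];hsv=cv2.cvtColor(im,cv2.COLOR_RGB2HSV)
p=o['ee_pos'];print(p,o['eef_rot'],o['grip_width'])
a=np.linspace(0,2*np.pi,60)
b=((hsv[...,1]>90)&(hsv[...,0]>95)&(hsv[...,0]<130)).astype('uint8');b[:,:270]=0;b[:,370:]=0;b[300:]=0
ys,xs=np.nonzero(b);print('blue rows',ys.min(),[(r,xs[ys==r].min(),xs[ys==r].max()) for r in range(ys.min(),225,6)])
B=np.array([proj(c,p+[.021*np.cos(t),.021*np.sin(t),-.042]) for t in a]);print('base pred',B.min(0),B.max(0))
H=np.array([proj(c,[.474+.024*np.cos(t),.2783+.024*np.sin(t),.04]) for t in a]);print('hole pred',H.min(0),H.max(0))
E
```

```text
[0.47386038 0.2776513  0.20183596] [-3.14143559e+00  1.43427078e-04  1.75040674e+00] 0.04183199452503006
blue rows 193 [(193, np.int64(314), np.int64(320)), (199, np.int64(304), np.int64(333)), (205, np.int64(303), np.int64(336)), (211, np.int64(302), np.int64(338)), (217, np.int64(296), np.int64(338)), (223, np.int64(296), np.int64(339))]
base pred [292.5812515  189.33468602] [342.14380643 235.75356923]
hole pred [298.62864514 159.78902834] [336.71870025 196.81137089]
```

View pics/w3.png

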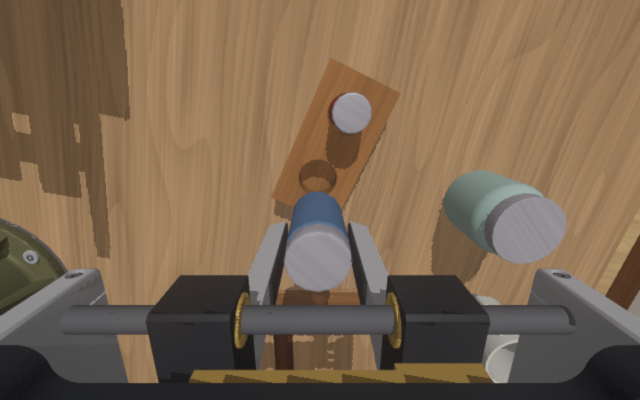

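The red tin stands fully in hole A, with its cap at (351,113). The blue tin sits just behind hole B, whose centre is at (318,177), so I shift it +2.5 mm and insert.

Emit:
carry_out([
  [[2.5,0,15,0,0,0,36],[0,0,30,0,0,0,36],[0,0,30,0,0,0,36],[0,0,20,0,0,0,36],[0,0,10,0,0,0,36],[0,0,6,0,0,0,36],[0,0,5,0,0,0,36],[0,0,5,0,0,0,36],[0,0,5,0,0,0,36],[0,0,5,0,0,0,36],[0,0,5,0,0,0,36],[0,0,2,0,0,0,36],[0,0,0,0,0,0,36],[0,0,0,0,0,0,36]],
])

```text
time_s: 13.48
ee_pos: [0.4731, 0.2811, 0.064]
eef_rot: [3.142, -0.0, 1.752]
force: [-0.2, -0.0, -1.6]
grip_width: 0.0417
grip_force: 24.9
```

Emit:
carry_out([
  [[0,0,4,0,0,0,36],[0,0,3,0,0,0,36],[0,0,2,0,0,0,36],[0,0,1.5,0,0,0,36],[0,0,0,0,0,0,36],[0,0,0,0,0,0,36]],
])

```text
time_s: 13.98
ee_pos: [0.4727, 0.2811, 0.054]
eef_rot: [-3.141, -0.0, 1.752]
force: [-6.2, -1.4, 9.3]
grip_width: 0.0417
grip_force: 25.0
```

Emit:
carry_out([
  [[0,0,0,0,0,0,70],[0,0,0,0,0,0,70],[0,0,0,0,0,0,70],[0,0,0,0,0,0,70],[0,0,-15,0,0,0,70],[0,0,-35,0,0,0,70],[0,0,-35,0,0,0,70],[0,0,-35,0,0,0,70],[0,0,-30,0,0,0,70],[-34,-4.6,0,0,0,0,70],[-34,-4.6,0,0,0,0,70],[-34,-4.6,0,0,0,0,70],[-34,-4.6,0,0,0,0,70],[-34,-4.6,0,0,0,0,70],[-34,-4.6,0,0,0,0,70],[-34,-4.6,0,0,0,0,70],[-34,-4.6,0,0,0,0,70],[-34,-4.6,0,0,0,0,70],[-34,-4.6,0,0,0,0,70],[-34,-4.6,0,0,0,0,70]],
])

```text
time_s: 15.65
ee_pos: [0.4903, -0.0977, 0.2035]
eef_rot: [3.141, 0.0, 1.752]
force: [0.6, 0.3, 0.3]
grip_width: 0.0699
grip_force: 0.0
```

Emit:
carry_out([
  [[-34,-4.6,0,0,0,0,64],[0,0,0,0,0,0,60],[0,0,0,0,0,0,60],[0,0,0,0,0,0,60]],
])

```text
time_s: 15.98
ee_pos: [0.4921, -0.1299, 0.2033]
eef_rot: [-3.141, -0.0, 1.751]
force: [-0.4, -0.4, -1.2]
grip_width: 0.06
grip_force: 0.0
```

```bash
python3 - <<'E'
from h import *
c=fix(shot('top','top3.png'))
im=c['pixels'];hsv=cv2.cvtColor(im,cv2.COLOR_RGB2HSV)
m=((hsv[...,1]<70)&(hsv[...,2]>110)).astype('uint8');m[:,:170]=0;m[:,245:]=0;m[:200]=0;m[255:]=0
n,l,s,ce=cv2.connectedComponentsWithStats(m)
for i in range(1,n):
  if s[i,4]>15: print(s[i],ce[i],ray(c,*ce[i],.09))
c=fix(shot('wrist','w4.png')); im=c['pixels']; o=telemetry.get_obs();print(o['ee_pos'],o['eef_rot'])
hsv=cv2.cvtColor(im,cv2.COLOR_RGB2HSV)
m=((im[...,0]<95)&(im[...,1]<50)&(hsv[...,1]>110)).astype('uint8');m[200:]=0;m[:,:230]=0;m[:,420:]=0
m=cv2.morphologyEx(m,cv2.MORPH_OPEN,np.ones((7,7),np.uint8))
n,l,s,ce=cv2.connectedComponentsWithStats(m)
for i in range(1,n):
  if s[i,4]>400:
    print(s[i],ce[i]); 
    for r in range(s[i,1],s[i,1]+s[i,3],12):
      x=np.nonzero(l[r]==i)[0]; print(r,x.min(),x.max(),ray(c,(x.min()+x.max())/2,r,.027).round(4))
E
```

```text
[178 216  15  15 174] [184.82758621 222.87931034] [0.49308023 0.36370631 0.09      ]
[209 224  15  15 174] [215.60344828 231.27011494] [0.47263817 0.28026641 0.09      ]
[ 0.49219947 -0.12920661  0.20348104] [ 3.14153417e+00 -1.05343202e-04  1.75303148e+00]
```

View pics/w4.png

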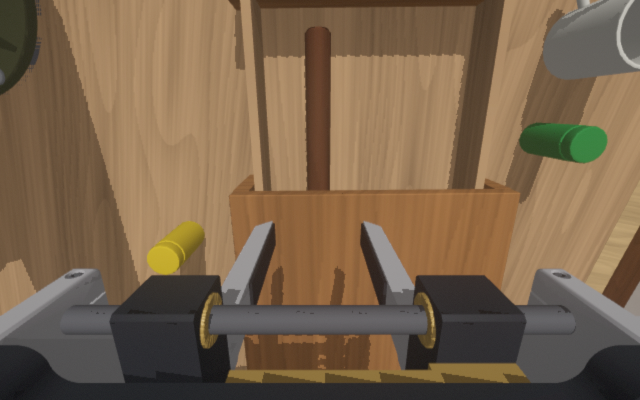

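Both tins are down in the holes. The pin shows centred between the fingers at column 318 (front end at row about 30, board edge at row 190), so I can descend straight onto it.

Emit:
carry_out([
  [[25,0,0,0,0,0,60],[24,0,20,0,0,0,60],[0,0,35,0,0,0,60],[0,0,35,0,0,0,60],[0,0,35,0,0,0,60],[0,0,25,0,0,0,60],[0,0,15,0,0,0,60],[0,0,10,0,0,0,60],[0,0,6,0,0,0,60],[0,0,4,0,0,0,60],[0,0,0,0,0,0,60],[0,0,0,0,0,0,60]],
])

```text
time_s: 17.08
ee_pos: [0.4838, -0.082, 0.0192]
eef_rot: [3.14, 0.001, 1.752]
force: [0.1, -0.6, -0.3]
grip_width: 0.0599
grip_force: 0.0
```

Emit:
carry_out([
  [[0,0,2.5,0,0,0,60],[0,0,0,0,0,0,60],[0,0,0,0,0,0,20],[0,0,0,0,0,0,20],[0,0,0,0,0,0,20],[0,0,0,0,0,0,20],[0,0,0,0,0,0,20],[0,0,0,0,0,0,20],[0,0,0,0,0,0,20],[0,0,0,0,0,0,20],[0,0,0,0,0,0,20]],
], squeeze=50)

```text
time_s: 18.0
ee_pos: [0.4834, -0.082, 0.016]
eef_rot: [3.141, 0.0, 1.752]
force: [-0.8, -0.5, 0.4]
grip_width: 0.0287
grip_force: 50.0
```

Emit:
carry_out([
  [[0,0,-2,0,0,0,20],[0.3,0,-5.2,0,0.0284,0,20],[0.3,0,-5.2,0,0.0284,0,20],[0.3,0,-5.2,0,0.0284,0,20],[0.3,0,-5.2,0,0.0284,0,20],[0.3,0,-5.2,0,0.0284,0,20],[0.3,0,-5.2,0,0.0284,0,20],[0.3,0,-5.2,0,0.0284,0,20],[0.3,0,-5.2,0,0.0284,0,20],[0,0,0,0,0,0,20],[0,0,0,0,0,0,20],[0,0,0,0,0,0,20]],
])

```text
time_s: 19.0
ee_pos: [0.4834, -0.0836, 0.0591]
eef_rot: [-3.141, -0.227, 1.752]
force: [0.2, -0.6, -1.0]
grip_width: 0.0291
grip_force: 50.0
```

```bash
python3 - <<'E'
from h import *
c=fix(shot('scene','s1.png')); o=telemetry.get_obs();print(o['ee_pos'],o['eef_rot'],o['force'],o['moment'],o['grip_width'])
cv2.imwrite('pics/s1c.png',cv2.resize(c['pixels'][110:260,160:420,::-1],None,fx=3,fy=3,interpolation=cv2.INTER_CUBIC))
R=Ro.from_euler('xyz',o['eef_rot']).as_matrix(); x=R[:,0]; p=o['ee_pos']-.011*R[:,2]
print('axis',x); f=p+x*.1185; r=p-x*.1815
print('front',f,proj(c,f),'rear',r)
E
```

```text
[ 0.48336907 -0.08347689  0.05913466] [-3.14094236 -0.22680211  1.7518906 ] [ 1.13492247  0.00304241 -1.82779438] [-0.22235372  0.04913899  0.0317803 ] 0.028697828883084205
axis [-0.17549363  0.95845645  0.22486268]
front [0.4630256  0.02766844 0.09649918] [344.98390961 180.3877304 ] rear [ 0.51567369 -0.25986849  0.02904038]
```

View pics/s1c.png

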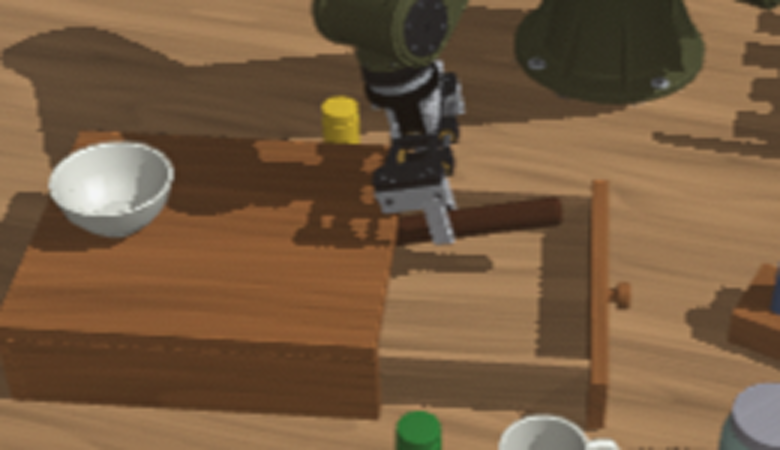

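The front end is at (347,181), against (345,180) predicted, so the pin tilted rigidly with the tool and touches nothing. Next I slide it out along its axis.

Emit:
carry_out([
  [[6,0,0,0,0,0,20],[12,0,0,0,0,0,20],[16,0,0,0,0,0,20],[16,0,0,0,0,0,20],[16,0,0,0,0,0,20],[16,0,0,0,0,0,20],[16,0,0,0,0,0,20],[16,0,0,0,0,0,20],[16,0,0,0,0,0,20],[16,0,0,0,0,0,20],[10,0,0,0,0,0,20],[4,0,0,0,0,0,20],[0,0,0,0,0,0,20]],
])

```text
time_s: 20.13
ee_pos: [0.4553, 0.0705, 0.0958]
eef_rot: [3.141, -0.227, 1.753]
force: [0.1, -0.1, -1.1]
grip_width: 0.0289
grip_force: 50.0
```

Emit:
carry_out([
  [[1.8,0,-8,0,0,0,20],[4.5,0,-19.5,0,0,0,20],[4.5,0,-19.5,0,0,0,20],[4.5,0,-19.5,0,0,0,20],[4.5,0,-19.5,0,0,0,20],[4.5,0,-19.5,0,0,0,20],[4.5,0,-19.5,0,0,0,20],[4.5,0,-19.5,0,0,0,20],[4.5,0,-19.5,0,0,0,20],[4.5,0,-19.5,0,0,0,20],[4.5,0,-19.5,0,0,0,20],[4.5,0,-19.5,0,0,0,20],[1.8,0,-8,0,0,0,20],[0,0,0,0,0,0,20],[0,0,0,0,0,0,20],[0,0,0,0,0,0,20],[0,0,0,0,0,0,20],[0,0,0,0,0,0,20]],
])

```text
time_s: 21.63
ee_pos: [0.4555, 0.0694, 0.3313]
eef_rot: [-3.14, -0.227, 1.751]
force: [0.9, 0.8, -1.0]
grip_width: 0.029
grip_force: 50.0
```

```bash
python3 - <<'E'
from h import *
c=fix(shot('scene','s2.png')); o=telemetry.get_obs();print(o['ee_pos'],o['eef_rot'],o['force'],o['grip_width'],abs(o['joint_vel']).max())
R=Ro.from_euler('xyz',o['eef_rot']).as_matrix(); x=R[:,0]; p=o['ee_pos']-.011*R[:,2]
for e in(p+x*.1185,p-x*.1815): print(e,proj(c,e))
E
```

```text
[0.45548668 0.06941916 0.33141285] [-3.14044656 -0.22743607  1.75152241] [ 0.16583474 -0.17473142 -1.94122188] 0.029119680706881215 0.0053669766550500314
[0.43519377 0.18054963 0.36884899] [406.93601291 105.72561569]
[ 0.48772829 -0.10696454  0.30120488] [300.01300814 121.44518984]
```

View pics/s2.png

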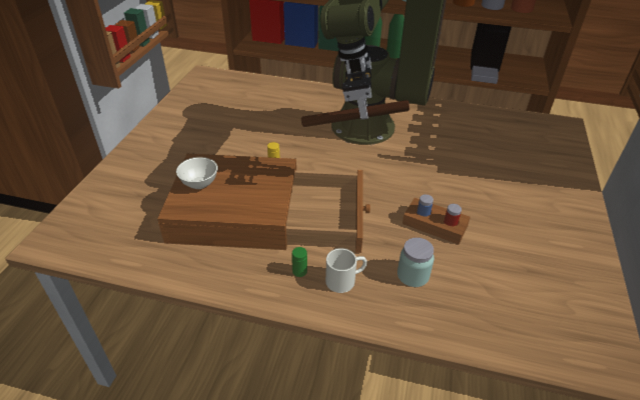

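The pin is held clear, its ends at (407,106) and (302,121) as predicted, lowest point about 0.286 m. Both tins are in the block and the bystanders are unmoved, so I'm handing in.

```bash
python3 -c "
from station import ctrl; print(ctrl.hand_in())"
```

```text
the job is handed in; nothing more can be done
None
```

The job is handed in at about 21.7 s: both tins stand fully down in the oak block's holes, the rolling pin is held still about 185 mm above the unit's top, touching only the gripper, and the canister, mug and bowl stand where they were.

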